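# Slide the drying board home and turn its button

## Task

The slatted top board of the small wooden drying rack has been left part-way out, with mussel shells drying on it. With a fingertip, push its front lip to slide it in along its runners until you feel its far end drop into the locating notches; do not lift or force it, and keep the shells on it. Then push the wooden turn-button on the rack's left side rail round with a fingertip, a quarter turn inward, so that it lies square across the board and keeps it down; leave the jar and the wood block beside the rack alone.

Things in the scene. Friction and masses are not known exactly. Their poses are not given: they have to be found in the camera images.
- rack: Low open-topped rack of pale wood, fixed to the bench, 200 mm deep (x), 211 wide (y), 98.5 high. Origin under the middle of its footprint; x points into the rack (sliding direction, within 0.2 rad of world x), y left, z up. Side rails 18 mm thick, inner faces at y = +-87.5 mm, tops at z = 98.5. Front and back are open; a fixed slatted shelf lies below (top at z = 37).
- board: Loose slatted board of pale wood, 200 mm (x) by 170 (y), 0.35 to 0.7 kg, top face 12 mm above its underside. Origin: middle of its underside; x to its far end, y left, z up. Along its front edge stands a full-width lip, 14 mm thick, 34 high from the underside. Starts with its origin at rack x = -65 to -45 mm. Home: level, origin within 3 mm of rack x = 0, underside at rack z = 85.
- notch (a point): Mid-point between the two locating notches, at runner-top height: rack x = +86, y = 0, z = 85 mm. Inside each side rail is a level runner 16 mm wide, top at rack z = 85 mm, over the whole depth, with one square notch, 18 mm long (rack x +77 to +95) and 7 mm deep.
- batten (a point): Middle of the lower face of the batten under the board's far end: board x = +86 mm, 6 mm below the underside; the batten is 12 mm long in x. It rides on the runners, so the far end stands 6 mm high and the board leans slightly to the front, until it drops into both notches (3 mm of play each way); the notch's far wall then stops the board. All is waxed: sliding takes 1 to 4 N.
- board_lip (a point): Where to push: middle of the front (robot side) face of the board's lip, 20 mm above the underside, 8 mm above the board's top face, 14 mm below the lip's top. At board x = -103 mm; at home it stands 3 mm in front of the side rails.
- board_far_edge (a point): Middle of the lower edge of the board's far end (board-frame x = +100 mm, underside). Its height in the rack frame is about 91 mm or more while the batten rides on the runners and 85 mm when dropped home.
- turn_button (a joint): Angle (rad) of the wooden turn-button about its vertical screw on the left (+y) side rail; stays where left, light friction (0.5 N at the tip), stops at -0.6 and 2.0. 0: arm points to the front (rack -x) along the rail. Grows anticlockwise from above: the arm swings inward over the board, square across (rack -y) at 1.57. Starts at -0.35 to 0. Clears the board (by 3.5 mm) only when that is home.
- button_pivot (a point): Point on the turn-button's screw axis at half the arm's height: rack x = +50, y = +96.5, z = 106.5 mm. The arm is 15 mm wide, 12 mm thick (rack z 100.5 to 112.5) and reaches 47.5 mm from the axis, with a 13.5 mm stub on the other side.
- button_tip (a point): Point inside the arm of the turn-button, 40 mm from the screw axis on its centre line, at half its height.
- shell_a: Dark mussel shell, 28 x 60 x 8 mm, lying loose on the front half of the board, right of its middle line. Origin at the centre of its underside.
- shell_b: Dark mussel shell, 25 x 56 x 8 mm, lying loose on the far half of the board, right of its middle line. Origin at the centre of its underside.
- jar: Small glass jar with a dark label, 58 mm across, 68 mm high, standing on the bench to the right of the rack. Origin at the centre of its underside. Leave alone.
- block: Small brown wood block, 45 x 75 x 30 mm, lying on the bench to the left of the rack. Origin at the centre of its underside. Leave alone.
Mind the look-alikes: they are no part of the job. Leave any blue or yellow look-alike of the shell_a alone.

How it is judged:
On the way, in this order (a step that is already met when the one before it is completed fails the run):
1. the board has dropped into the locating notches, level on its runners (z of board_far_edge in the frame of rack between 0.081 and 0.0875 m and z of board_lip in the frame of rack between 0.101 and 0.109 m and x of board in the frame of rack between -0.007 and 0.007 m), for 0.2 s.
2. the turn-button lies across the board (value of joint turn_button between 1.25 and 1.9 rad), for 0.2 s.
At the end, for the whole second after the job is handed in: The board lies level and still on the runners with its batten in both notches (far edge below 87.5 mm in the rack, origin within 7 mm of rack x = 0), the turn-button is at rest across it (1.25 to 1.9 rad), and both shells still lie on the board (all of step 1 and all of step 2 and z of shell_a in the frame of board between 0.004 and 0.025 m and z of shell_b in the frame of board between 0.004 and 0.025 m and linear speed of board below 0.01 m/s and velocity of joint turn_button between -0.05 and 0.05 rad/s); the robot touches nothing.
It fails at once if the board is lifted or tipped (more than 20 mm above the runners or 0.15 rad) (z of board in the frame of rack above 0.105 m or z of board_far_edge in the frame of rack above 0.11 m or angle between board's own z axis and vertical above 0.15 rad).
It fails at once if the board is forced (pushed with more than 40 N) (contact force between the fingers and board above 40 N).
It fails at once if a shell is lifted or shaken off the board (not (z of shell_a in the frame of board above 0.004 m) or not (z of shell_a in the frame of board below 0.025 m) or not (z of shell_b in the frame of board above 0.004 m) or not (z of shell_b in the frame of board below 0.025 m)).
It fails at once if the jar or the wood block is moved more than 15 mm (distance of any of jar, block from where it was at the start of the episode above 0.015 m).
It also fails if it takes over 48 s, if anything falls off the work surface, if the arm or the gripper's body presses on something with over 40 N, if the wrist force passes 120 N, or if a joint passes its speed limit or range.

## Robot

A 6-joint arm with a two-finger parallel gripper is mounted at the origin on a cart in front of the work surface, level with it; the furniture and walls round the work are solid. World frame = base frame: x ahead of the robot, y to its left, z up, the work surface at z = 0. Lengths are in m, angles in rad, forces in N, time in s.
With the tool pointing down it reaches from about 0.35 to 0.975 m from the base axis. Payload 4.9 kg.
Tool frame: the origin (TCP) lies on the mounting face of the last link; the fingertips stand 173 mm ahead of it and the grasp point (between the pads) lies 155 mm ahead of it (tcp_to_grasp is the distance from the TCP to the grasp point, in m); z points along the fingers, y is the line along which they close (so a half turn about z gives the same grasp; the last joint's range is limited). The gripper opens to 85 mm and grips with 20 to 120 N. Pads are 22 mm wide; open, the fingers measure 114 mm over their backs; the gripper's body (76 mm by 85 mm) begins 54 mm behind the grasp point. The pads swing forward as they close: fully open they stand 13 mm farther back than shut.
Start: joints at [1.204, 0.053, 1.613, -0, 1.476, -0.119], TCP at [0.153, 0.606, 0.405] pointing down, gripper open.
Joint ranges: [-3.01, 3.01], [-1.01, 2.22], [0.06, 2.58], [-1.02, 4.17], [0.09, 2.62], [-3.14, 3.14]. Speed limits (rad/s): [2.57, 2.57, 3.14, 3.14, 3.14, 3.14].

## Interface

Orientations are given as a rotation vector (axis times angle).
In Python, from station import get_obs, get_image, calibration, finish_job, tcp_to_grasp gives the robot as it stands. The module is installed in compiled form; this text tells all that it offers.
- The arm moves only by the tool arm_command, never from a script. Its argument "plan" is a list that holds one entry, the list of rows, each a list of 6 numbers: the shift along the tool's x, y, z in cm, then the turn, a rotation vector about the tool's x, y, z in rad. A call has 1 to 12 rows; each row is the pose to reach, as a shift and turn from the pose commanded when the call began, along the tool's axes at that moment; what a row does not reach only later rows make up. A row lasts 1/12 s, in which the tool goes at most 41.7 mm and 7.16 degrees, less where a joint would pass 70% of its speed; a pose out of reach is approached as far as the arm can. A call with a gripper value outside its range is refused whole. "gripper" is the closure, from -1 (fully open) to 1 (shut), set as the call begins (left out, the last holds). The fingers move at their own pace and stop on an object; "force" is the grip in N (left out, the last holds). Time passes only in rows, so rows that repeat a pose let the fingers close. It gives the time, the measured TCP pose, the force, the opening and the grip force at its end, in the units of the state.
- get_obs(): the state, without advancing time (a new reading comes with each control period).
- get_image(name): name is "scene" or "top" or "wrist"; returns (picture, depth): 480x640x3 uint8, blue, green, red; 480x640 float32, m along the optical axis (not along the pixel's ray), 0 where there is no reading.
- calibration(name): a dict with "fx", "fy", "cx", "cy" (pixels), "pose" (4x4, takes a point from camera to world coordinates). Camera axes: x right, y up, looking along -z (the intrinsics and any distortion apply to the point x, -y, -z); pixel columns grow to the right and rows downward; lengths in m; the calibration is good to about 2 mm. The wrist camera is an equidistant fisheye: a pixel r from the principal point sees the ray r / f radians off the axis. A picture is of the moment at which its call begins: read the wrist's pose just before it. calibration takes no time and is no camera call; for the wrist camera it gives the pose at the moment of the call.
- finish_job(): hands the job in; it is judged then, once.
The state is a dict: "t": time; "q": joint angles; "dq": joint speeds; "effort": joint torques, N m; "tool_pos": TCP position; "tool_rot": TCP orientation; "contact_force": force on the tool from outside, world axes, zero at the start; "wrist_torque": the same for the moment, N m; "opening": finger opening in m; "grip_force": force on a finger pad.
Only numpy, scipy, OpenCV 4.12 (cv2) and the standard library are available. Lean on these libraries where they do the work, as an engineer would, in place of code of your own. Each camera call takes 0.05 s, during which the arm holds its last target. There are 200 camera calls.

## Working session

There is one attempt and no reset: what is moved stays moved. The work goes in short steps, Python scripts to look and compute and a tool call to move; the robot and the scene stay as the last step left them, time stands still between calls to the robot, and variables do not carry over. Pictures are saved under pics/ and viewed, at most 10 in all, crops included, and the job is handed in when it is done.

Besides the shell and the picture viewer there is one more tool, called by a JSON object that holds its "method" and its "body". arm_command: Moves the arm, as the interface text tells. Its arguments: {"type":"object","properties":{"plan":{"type":"array"},"gripper":{"type":"number"},"force":{"type":"number"}},"required":["plan"]}

```bash
mkdir -p pics
cat > h.py <<'E'
import numpy as np, cv2
from station import *
from scipy.spatial.transform import Rotation as R
def px2w(name,u,v,d,cal=None):
    c=cal or calibration(name)
    p=np.array([(u-c["cx"])/c["fx"]*d,-(v-c["cy"])/c["fy"]*d,-d,1])
    return (np.array(c["pose"])@p)[:3]
E
python3 - <<'E'
from h import *
for n in("scene","top"):
    im,d=get_image(n); cv2.imwrite(f"pics/{n}0.png",im); np.save(f"{n}0.npy",d)
    c=calibration(n);print(n,{k:(np.round(v,3).tolist()) for k,v in c.items()})
o=get_obs();print(o["t"],o["tool_pos"],o["tool_rot"],o["contact_force"],tcp_to_grasp)
E
```

```text
scene {'fx': 442.473, 'fy': 442.473, 'cx': 317.573, 'cy': 242.575, 'pose': [[0.766, 0.331, -0.551, 0.136], [-0.642, 0.42, -0.641, -0.561], [0.019, 0.845, 0.535, 0.549], [0.0, 0.0, 0.0, 1.0]]}
top {'fx': 491.919, 'fy': 491.919, 'cx': 312.421, 'cy': 240.526, 'pose': [[-0.048, 0.974, -0.219, 0.388], [-0.999, -0.046, 0.011, -0.008], [0.001, 0.22, 0.976, 0.931], [0.0, 0.0, 0.0, 1.0]]}
0.1 [0.15320067 0.60568207 0.40358538] [-3.88181867e-01 -3.11705234e+00  2.79479294e-03] [-0.52600079 -0.35844131  0.4320456 ] 0.1547
```

View pics/top0.png

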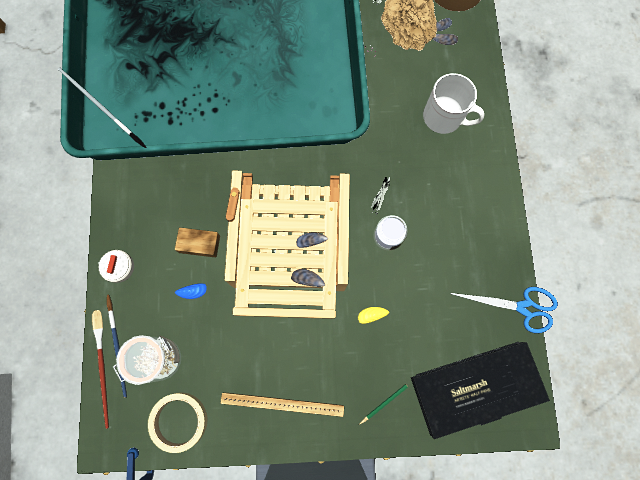

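View pics/scene0.png

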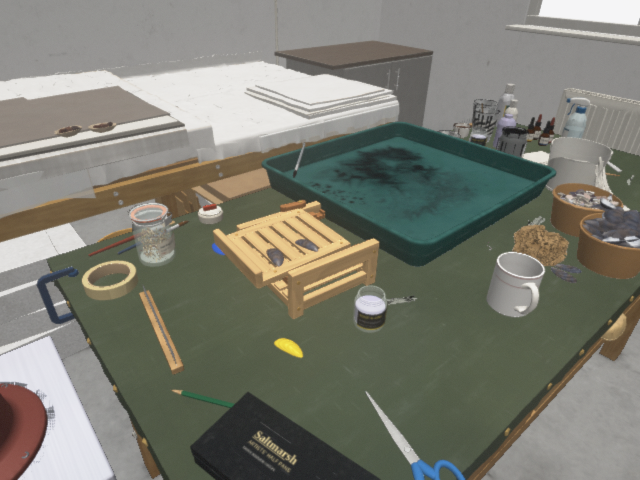

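The scene camera shows the rack around (300,250). In the top view the board's lip runs (233,313)–(336,313), the turn-button is at (233,205), the shells at (311,240) and (307,278), the jar at (391,232) and the block at (197,241).

Possible look-alikes:
- **Shells:** blue one at (191,291) and yellow one at (373,315). Both are decoys.
- **Button:** the brown block (197,241) and the ruler (282,405). The real button is the brown arm on the left rail at (233,205).
- **Lip:** the front edge at (285,313) is the board's, and the rail fronts are at (230,283) and (343,286).

Next is a close crop.

Run:
```python
from h import *
im=cv2.imread("pics/top0.png"); d=np.load("top0.npy")
cv2.imwrite("pics/crop.png",cv2.resize(im[165:325,170:370],None,fx=3.75,fy=3.75,interpolation=cv2.INTER_CUBIC))
```

```text
(no output)
```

View pics/crop.png

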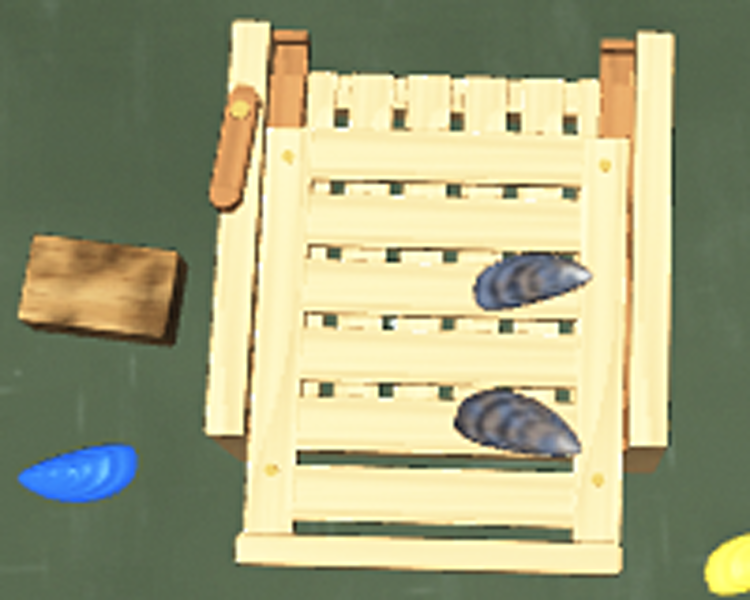

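The crop shows the left rail (206–270, 20–432), the right rail (630–675, 32–447), the lip (236–622, 535–573), and the button with its screw at (239,108) and its tip end at (225,208). Both dark shells are on the right half of the board.

```bash
cat >> h.py <<'E'
def atz(u,v,z,name="top"):
    c=calibration(name);P=np.array(c["pose"]);r=P[:3,:3]@[(u-c["cx"])/c["fx"],-(v-c["cy"])/c["fy"],-1]
    return P[:3,3]+r*(z-P[2,3])/r[2]
cr=lambda x,y,z: atz(x/3.75+170,y/3.75+165,z)
E
python3 - <<'E'
from h import *
d=np.load("top0.npy")
pts=[((206,432),(-.1,.1055)),((243,436),(-.1,.0875)),((233,20),(.1,.1055)),((270,22),(.1,.0875)),
((630,446),(-.1,-.0875)),((666,447),(-.1,-.1055)),((638,32),(.1,-.0875)),((675,34),(.1,-.1055))]
W=np.array([cr(*a,.0985)[:2] for a,_ in pts]);L=np.array([b for _,b in pts])
Wc,Lc=W.mean(0),L.mean(0);H=(L-Lc).T@(W-Wc);th=np.arctan2(H[0,1]-H[1,0],H[0,0]+H[1,1])
Rm=np.array([[np.cos(th),-np.sin(th)],[np.sin(th),np.cos(th)]]);t=Wc-Rm@Lc
print("rack",t,th,"res mm",np.round((W-Lc@Rm.T-t-0*W-(L-Lc)@Rm.T)*1000,1).tolist())
rk=lambda p:np.round((p[:2]-t)@Rm,4)
for n,p,z in [("lipFL",(237,563),.119),("lipFR",(621,573),.119),("far L",(268,128),.103),("far R",(629,140),.103),("screw",(239,108),.1125),("tipend",(225,209),.1125),("shell a",(518,423),.1),("b",(533,281),.105)]:
    w=cr(*p,z);print(n,w.round(4),rk(w))
# depth-check heights
for (x,y) in [(225,350),(650,200),(430,553),(285,400),(239,135)]:
    u,v=int(x/3.75+170),int(y/3.75+165);print((x,y),px2w("top",u,v,d[v,u]).round(4))
for n,p in[("lipmid",(-.103,0)),("pivot",(.05,.0965))]:
    print(n,Rm@p+t)
print("jar",atz(391,228,.068),"block",cr(100,285,.03))
E
```

```text
rack [0.60316915 0.02229598] -0.07846678057208714 res mm [[1.2, -0.9], [-0.0, 0.2], [-0.5, 0.1], [-0.9, 0.4], [0.8, -0.6], [1.0, 1.1], [-0.5, -0.4], [-1.0, -0.0]]
lipFL [0.4516 0.1178 0.119 ] [-0.1586  0.0834]
lipFR [ 0.4394 -0.0492  0.119 ] [-0.1577 -0.0841]
far L [0.6545 0.1033 0.103 ] [0.0448 0.0848]
far R [ 0.6406 -0.0654  0.103 ] [ 0.0442 -0.0845]
screw [0.6618 0.1154 0.1125] [0.0511 0.0974]
tipend [0.6135 0.1224 0.1125] [0.0025 0.1006]
shell a [ 0.5101 -0.0074  0.1   ] [-0.0905 -0.0369]
b [ 0.5747 -0.0173  0.105 ] [-0.0253 -0.0417]
(225, 350) [0.5509 0.1252 0.0992]
(650, 200) [ 0.6136 -0.0735  0.096 ]
(430, 553) [0.4531 0.0349 0.1149]
(285, 400) [0.5272 0.0983 0.0977]
(239, 135) [0.6488 0.1168 0.1124]
lipmid [0.50048608 0.03036977]
pivot [0.66057958 0.11457974]
jar [ 0.59836651 -0.16122229  0.068     ] block [0.59986315 0.19844578 0.03      ]
```

```bash
cat >> h.py <<'E'
T=np.array([.60317,.02230]);TH=-.07847
RK=R.from_euler("z",TH)
TOOLR=RK*R.from_matrix(np.array([[-1,0,0],[0,1,0],[0,0,-1.]]))  # tool x = -rack x, z down
def go(rx,ry,ztip):
    o=get_obs();w=RK.apply([rx,ry,0])+[T[0],T[1],ztip+.173]
    q=R.from_rotvec(o["tool_rot"])
    print("t",round(o["t"],2),"shift cm",np.round(q.inv().apply(w-o["tool_pos"])*100,2),"rot",np.round((q.inv()*TOOLR).as_rotvec(),3))
def where():
    o=get_obs();p=RK.inv().apply(np.array(o["tool_pos"])-[T[0],T[1],0]);p[2]-=.173
    print("tip rack",p.round(4),"F rack",RK.inv().apply(o["contact_force"]).round(2),"open",o["opening"],"t",o["t"])
E
python3 -c "
from h import *
go(-.184,0,.2);go(-.184,0,.097)"
```

```text
t 0.1 shift cm [-39.79 -48.62   3.14] rot [-0.002 -0.    -0.169]
t 0.1 shift cm [-39.8  -48.6   13.44] rot [-0.002 -0.    -0.169]
```

{"method": "arm_command", "body": {"plan": [[[-39.8,-48.6,3.1,-0.002,0,-0.169],[-39.8,-48.6,3.1,-0.002,0,-0.169],[-39.8,-48.6,3.1,-0.002,0,-0.169],[-39.8,-48.6,3.1,-0.002,0,-0.169],[-39.8,-48.6,3.1,-0.002,0,-0.169],[-39.8,-48.6,3.1,-0.002,0,-0.169],[-39.8,-48.6,3.1,-0.002,0,-0.169],[-39.8,-48.6,3.1,-0.002,0,-0.169],[-39.8,-48.6,3.1,-0.002,0,-0.169],[-39.8,-48.6,3.1,-0.002,0,-0.169],[-39.8,-48.6,3.1,-0.002,0,-0.169],[-39.8,-48.6,3.1,-0.002,0,-0.169]]], "gripper": 1}}

```text
t: 1.1
tool_pos: [0.3653, 0.1518, 0.3798]
tool_rot: [0.123, 3.138, 0.003]
contact_force: [1.2, 0.3, -0.4]
opening: 0.0002
grip_force: 0.0
```

```bash
python3 -c "
from h import *
where();go(-.184,0,.2)"
```

```text
tip rack [-0.2473  0.1104  0.2068] F rack [ 1.2   0.37 -0.38] open 0.00020808827232126468 t 1.1
t 1.1 shift cm [ -6.33 -11.04   0.66] rot [0.002 0.001 0.   ]
```

{"method": "arm_command", "body": {"plan": [[[-5.5,-9.8,0.6,0,0,0],[-5.5,-9.8,0.6,0,0,0],[-5.5,-9.8,0.6,0,0,0],[-5.5,-9.8,0.6,0,0,0],[-5.5,-9.8,3,0,0,0],[-5.5,-9.8,6,0,0,0],[-5.5,-9.8,8,0,0,0],[-5.5,-9.8,8,0,0,0],[-5.5,-9.8,8,0,0,0],[-5.5,-9.8,8,0,0,0]]]}}

```text
t: 1.93
tool_pos: [0.4127, 0.0522, 0.3012]
tool_rot: [0.123, 3.137, 0.003]
contact_force: [-0.4, 0.1, 0.4]
opening: -0.0
grip_force: 0.0
```

```bash
python3 -c "
from h import *
where();go(-.184,0,.097)"
```

```text
tip rack [-0.1922  0.0148  0.1282] F rack [-0.44  0.06  0.43] open -9.611756726540836e-06 t 1.9333
t 1.93 shift cm [-0.81 -1.49  3.11] rot [0.002 0.002 0.   ]
```

{"method": "arm_command", "body": {"plan": [[[-0.4,-1.5,1.5,0.002,0.002,0],[-0.6,-1.5,3.1,0.002,0.002,0],[-0.6,-1.5,3.1,0.002,0.002,0],[-0.6,-1.5,3.1,0.002,0.002,0]]]}}

```text
t: 2.27
tool_pos: [0.4175, 0.0366, 0.2699]
tool_rot: [-0.124, -3.138, -0.0]
contact_force: [0.0, 0.2, -0.1]
opening: 0.0002
grip_force: 0.0
```

```bash
python3 -c "
from h import *
where();im,_=get_image('scene');cv2.imwrite('pics/s1.png',cv2.resize(im[150:330,170:410],None,fx=3,fy=3))"
```

```text
tip rack [-0.1862 -0.0003  0.0969] F rack [ 0.01  0.24 -0.08] open 0.00024313072222886833 t 2.2667
```

View pics/s1.png

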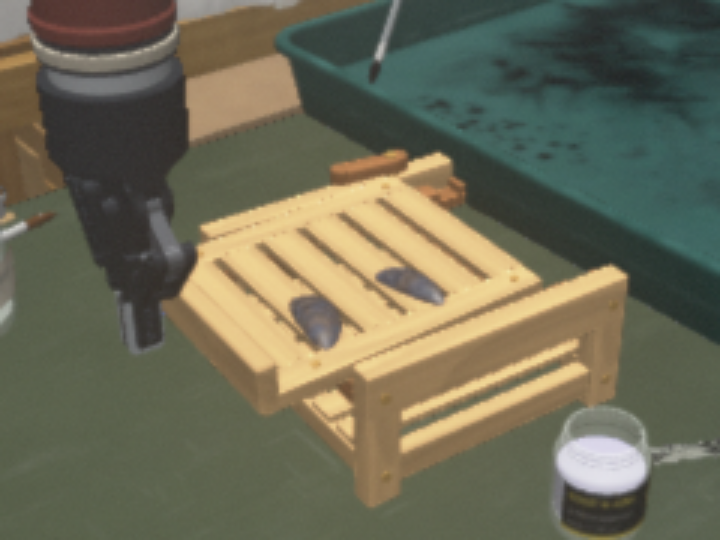

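The closed fingertips are just in front of the lip's middle, at crop (140,340). I'll push gently from here.

{"method": "arm_command", "body": {"plan": [[[-0.4,0,0,0,0,0],[-0.8,0,0,0,0,0],[-1.1,0,0,0,0,0],[-1.3,0,0,0,0,0],[-1.5,0,0,0,0,0],[-1.7,0,0,0,0,0],[-1.9,0,0,0,0,0],[-2.1,0,0,0,0,0],[-2.3,0,0,0,0,0],[-2.6,0,0,0,0,0],[-2.9,0,0,0,0,0],[-3.2,0,0,0,0,0]]]}}

```text
t: 3.32
tool_pos: [0.4493, 0.034, 0.2687]
tool_rot: [-0.124, -3.137, -0.0]
contact_force: [-1.9, 0.4, 1.1]
opening: 0.0001
grip_force: 1.0
```

{"method": "arm_command", "body": {"plan": [[[-0.3,0,0,0,0,0],[-0.6,0,0,0,0,0],[-0.9,0,0,0,0,0],[-1.2,0,0,0,0,0],[-1.5,0,0,0,0,0],[-1.8,0,0,0,0,0],[-2.1,0,0,0,0,0],[-2.3,0,0,0,0,0],[-2.5,0,0,0,0,0],[-2.5,0,0,0,0,0]]]}}

```text
t: 4.15
tool_pos: [0.4744, 0.0319, 0.2688]
tool_rot: [-0.124, -3.138, -0.0]
contact_force: [0.2, 0.3, 0.1]
opening: -0.0001
grip_force: 0.0
```

```bash
python3 -c "
from h import *
where()
im,_=get_image('top');cv2.imwrite('pics/t2.png',cv2.resize(im[165:325,170:370],None,fx=3.75,fy=3.75,interpolation=cv2.INTER_CUBIC))"
```

```text
tip rack [-0.1291 -0.0005  0.0958] F rack [0.15 0.31 0.13] open -6.270162693013119e-05 t 4.15
```

View pics/t2.png

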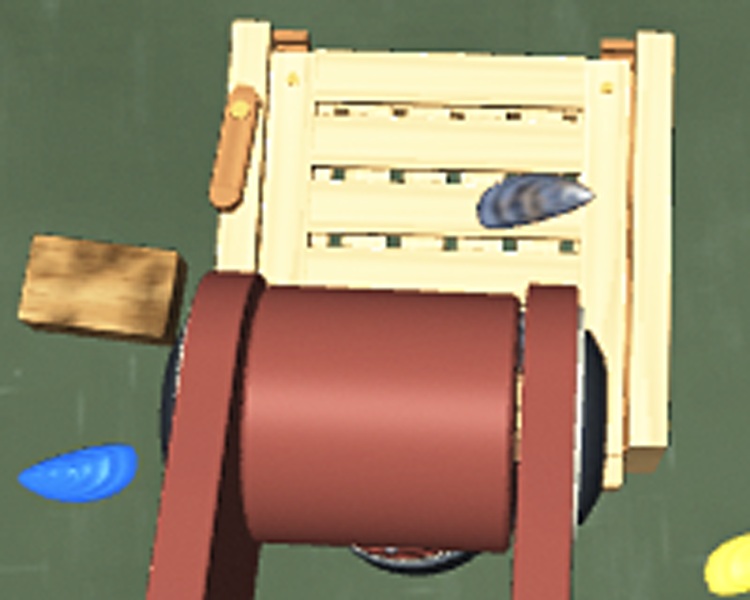

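The board has slid about 40 mm and shell_b still rides on it at (535,200). About 15 mm remains.

{"method": "arm_command", "body": {"plan": [[[-0.2,0,0,0,0,0],[-0.4,0,0,0,0,0],[-0.6,0,0,0,0,0],[-0.8,0,0,0,0,0],[-1.0,0,0,0,0,0],[-1.1,0,0,0,0,0],[-1.2,0,0,0,0,0],[-1.3,0,0,0,0,0],[-1.3,0,0,0,0,0]]]}}

```text
t: 4.95
tool_pos: [0.4872, 0.031, 0.2687]
tool_rot: [-0.124, -3.138, -0.0]
contact_force: [-1.2, -0.5, 0.1]
opening: -0.0001
grip_force: 0.3
```

```bash
cat >> h.py <<'E'
def farz():
    im,d=get_image("top")
    for dx in(360,450,540):
        l=[]
        for y in (62,66,70,76,82,88):
            u,v=int(dx/3.75+170),int(y/3.75+165);p=px2w("top",u,v,d[v,u]);r=RK.inv().apply(p-[*T,0]);l.append((round(r[0]*1000),round(r[2]*1000,1)))
        print(l)
    return im
E
python3 -c "
from h import *
where();farz()"
```

```text
tip rack [-0.1163 -0.0005  0.0957] F rack [-1.12 -0.62  0.11] open -6.265444706248495e-05 t 4.95
[(79, np.float64(105.5)), (78, np.float64(103.0)), (76, np.float64(103.2)), (72, np.float64(103.3)), (93, np.float64(37.0)), (89, np.float64(35.9))]
[(81, np.float64(101.9)), (80, np.float64(101.0)), (77, np.float64(104.5)), (73, np.float64(103.9)), (73, np.float64(99.2)), (93, np.float64(30.1))]
[(82, np.float64(102.8)), (80, np.float64(105.6)), (78, np.float64(104.1)), (75, np.float64(103.9)), (73, np.float64(102.3)), (91, np.float64(37.8))]
```

{"method": "arm_command", "body": {"plan": [[[-0.15,0,0,0,0,0],[-0.3,0,0,0,0,0],[-0.3,0,0,0,0,0]]]}}

```text
t: 5.25
tool_pos: [0.4902, 0.0307, 0.2687]
tool_rot: [-0.124, -3.138, -0.0]
contact_force: [0.1, 0.5, -1.0]
opening: 0.0003
grip_force: 0.1
```

```bash
python3 -c "
from h import *
where();farz()"
```

```text
tip rack [-0.1133 -0.0005  0.0957] F rack [ 0.06  0.49 -0.98] open 0.00028391112205043684 t 5.25
[(82, np.float64(96.8)), (80, np.float64(97.2)), (78, np.float64(96.0)), (75, np.float64(94.6)), (93, np.float64(35.9)), (89, np.float64(37.9))]
[(83, np.float64(97.7)), (81, np.float64(98.1)), (79, np.float64(98.3)), (75, np.float64(98.5)), (76, np.float64(90.9)), (92, np.float64(33.1))]
[(85, np.float64(95.3)), (82, np.float64(99.9)), (81, np.float64(95.2)), (77, np.float64(96.8)), (75, np.float64(98.6)), (91, np.float64(37.9))]
```

The far end dropped from about 103.5 to 97 mm, so the board is home. Next I back off, rise, and move to the outer side of the button.

{"method": "arm_command", "body": {"plan": [[[2,0,0,0,0,0],[3,0,-2,0,0,0],[3,0,-5,0,0,0],[3,0,-8,0,0,0],[0,4,-8,0,0,0],[-3,8,-8,0,0,0],[-6,11,-8,0,0,0],[-9,14,-8,0,0,0],[-11.5,14,-8,0,0,0],[-11.5,14,-8,0,0,0],[-11.5,14,-8,0,0,0]]]}}

```text
t: 6.22
tool_pos: [0.6172, 0.162, 0.3466]
tool_rot: [-0.122, -3.135, 0.001]
contact_force: [-0.5, 0.1, 0.4]
opening: 0.0001
grip_force: 0.0
```

```bash
python3 -c "
from h import *
where();go(.004,.14,.104)"
```

```text
tip rack [0.0031 0.1403 0.1736] F rack [-0.53  0.02  0.36] open 0.00010443798816573276 t 6.2167
t 6.22 shift cm [-0.12 -0.03  6.96] rot [-0.001 -0.004  0.001]
```

{"method": "arm_command", "body": {"plan": [[[0,0,3,0,0,0],[0,0,6,0,0,0],[0,0,7,0,0,0],[0,0,7,0,0,0],[0,0,7,0,0,0]]]}}

```text
t: 6.63
tool_pos: [0.6152, 0.1609, 0.279]
tool_rot: [-0.124, -3.137, -0.0]
contact_force: [0.4, -0.4, -0.3]
opening: 0.0
grip_force: 0.0
```

```bash
python3 -c "
from h import *
where();go(.004,.14,.104)
im,_=get_image('scene');cv2.imwrite('pics/s3.png',cv2.resize(im[150:330,170:410],None,fx=3,fy=3))"
```

```text
tip rack [0.0011 0.1391 0.106 ] F rack [ 0.41 -0.33 -0.3 ] open 4.3400292728468e-05 t 6.6333
t 6.63 shift cm [-0.29  0.09  0.2 ] rot [-0.    -0.002 -0.001]
```

View pics/s3.png

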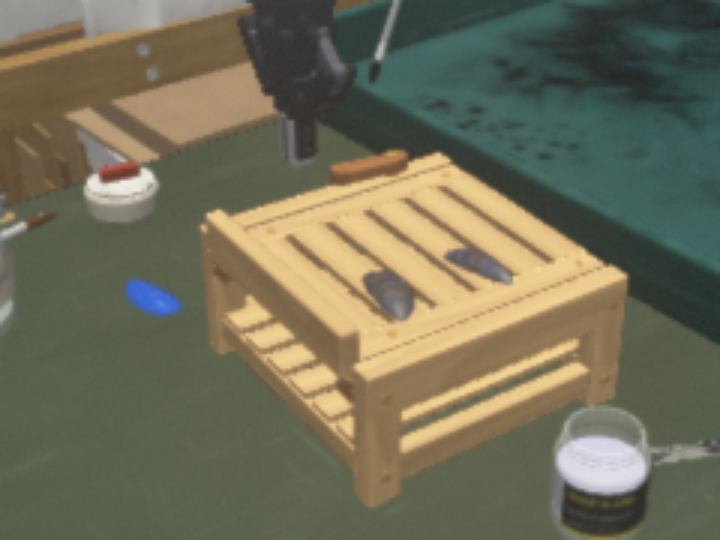

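The board is level and home with the shells in place. The finger at (300,145) stands outside the button, whose tip is at (335,175). Now I sweep it round.

{"method": "arm_command", "body": {"plan": [[[-0.2,-1.0,0.15,0,0,0],[-0.3,-1.8,0.15,0,0,0],[-0.3,-2.2,0.15,0,0,0],[-0.25,-2.7,0.15,0,0,0],[-0.25,-3.3,0.15,0,0,0],[-0.4,-3.9,0.15,0,0,0],[-0.65,-4.5,0.15,0,0,0],[-1.0,-5.0,0.15,0,0,0],[-1.4,-5.5,0.15,0,0,0],[-1.8,-5.8,0.15,0,0,0],[-2.2,-6.0,0.15,0,0,0],[-2.2,-6.0,0.15,0,0,0]]]}}

```text
t: 7.68
tool_pos: [0.6333, 0.099, 0.2766]
tool_rot: [-0.125, -3.138, 0.0]
contact_force: [-0.4, 0.2, -0.8]
opening: -0.0002
grip_force: 0.0
```

```bash
python3 -c "
from h import *
where();go(.0315,.076,.1045)
im,_=get_image('scene');cv2.imwrite('pics/s4.png',cv2.resize(im[150:330,170:410],None,fx=3,fy=3))"
```

```text
tip rack [0.0241 0.0789 0.1036] F rack [-0.38  0.2  -0.77] open -0.00021842987467156637 t 7.6833
t 7.68 shift cm [-0.74 -0.29 -0.09] rot [-0.    -0.002 -0.001]
```

View pics/s4.png

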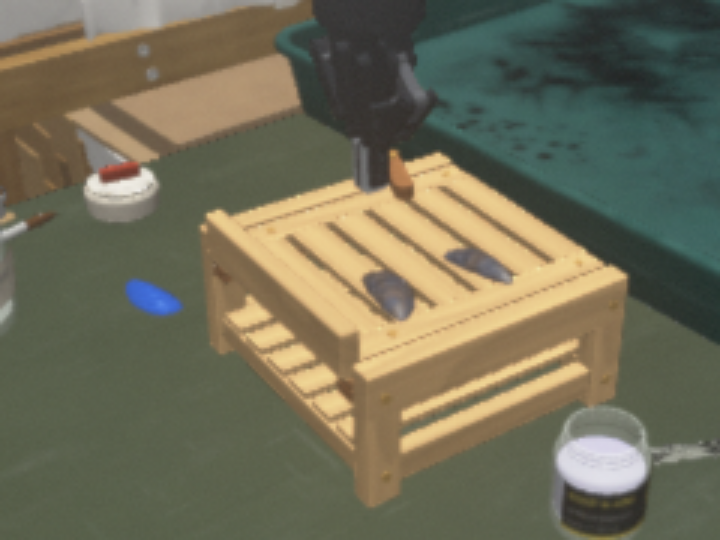

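The arm now lies over the board at (400,175), turned about 75°. I'll finish the turn, then retreat.

{"method": "arm_command", "body": {"plan": [[[-0.3,-0.1,0,0,0,0],[-0.6,-0.2,0,0,0,0],[-0.8,-0.3,0,0,0,0],[-0.8,-0.3,0,0,0,0],[0.2,-0.3,0,0,0,0],[1,-0.3,0,0,0,0],[1.5,-0.3,-2,0,0,0],[2,-0.3,-6,0,0,0],[2,4,-10,0,0,0],[2,8,-10,0,0,0],[2,12,-10,0,0,0],[2,16,-10,0,0,0]]]}}

```text
t: 8.73
tool_pos: [0.6244, 0.2538, 0.3798]
tool_rot: [0.125, 3.137, 0.002]
contact_force: [-0.0, 0.3, -0.1]
opening: 0.0001
grip_force: 0.0
```

```bash
python3 -c "
from h import *
where()
im=farz();cv2.imwrite('pics/t5.png',cv2.resize(im[165:325,170:370],None,fx=3.75,fy=3.75,interpolation=cv2.INTER_CUBIC))"
```

```text
tip rack [0.0031 0.2324 0.2068] F rack [-0.06  0.26 -0.14] open 6.0478899961371985e-05 t 8.7333
[(82, np.float64(97.0)), (79, np.float64(100.2)), (77, np.float64(99.6)), (75, np.float64(94.1)), (93, np.float64(36.4)), (89, np.float64(36.7))]
[(83, np.float64(96.5)), (81, np.float64(99.1)), (79, np.float64(97.7)), (75, np.float64(98.6)), (76, np.float64(91.8)), (92, np.float64(31.7))]
[(84, np.float64(98.4)), (82, np.float64(97.7)), (80, np.float64(100.1)), (76, np.float64(98.7)), (75, np.float64(97.9)), (92, np.float64(36.7))]
```

View pics/t5.png

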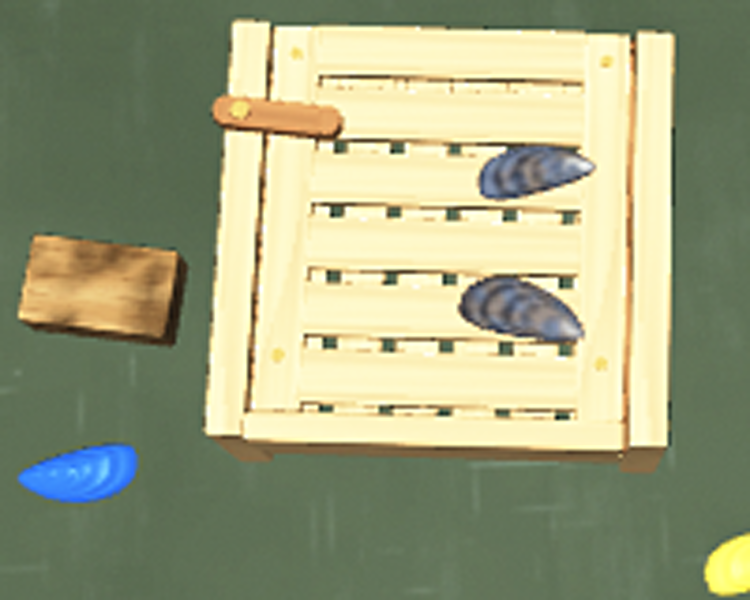

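The board is home and level. The button lies across it, from (239,110) to (340,122), at about 1.48 rad. Both shells are on the board and the block has not moved. I'll let the arm settle and hand in.

{"method": "arm_command", "body": {"plan": [[[0,0,0,0,0,0],[0,0,0,0,0,0],[0,0,0,0,0,0],[0,0,0,0,0,0]]]}}

```text
t: 9.12
tool_pos: [0.6249, 0.251, 0.3767]
tool_rot: [-0.126, -3.137, 0.0]
contact_force: [0.0, -0.4, 0.3]
opening: -0.0005
grip_force: 0.0
```

```bash
python3 -c "
from station import *
print(finish_job())"
```

```text
the job is handed in; nothing more can be done
None
```

I handed the job in at about 9 s: the board had dropped into its notches, the turn-button lay across it at about 1.48 rad, both shells were still on it, and the jar and block were never touched; `finish_job()` returned no verdict.

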